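# Set the free play of a battery-cell test clamp

### The job

A battery cell stands in the blue-bridged test clamp. Turn the clamp's orange wing screw clockwise until it bottoms firmly on the cell, without crushing it, then back it off a quarter of a turn, so that the cell is free under the screw, and let go. Leave the cell standing in its cup and the other things where they are.

Things in the scene. Friction and masses are not known exactly. Their poses are not given: they have to be found in the camera images.
- clamp: test clamp, fixed: aluminium base plate 110 x 130 x 12 mm, two steel posts (18 mm) at y = +-46 mm, a blue bridge 34 x 122 mm along the clamp's y, underside 88 and top 104 mm above the worktop; on it a 24 mm brass bush in the middle up to 110 mm and two dark nuts over the posts up to 112 mm. Origin: centre of the underside; z up.
- wing: orange wing of the screw: a bar 40 mm long (its x), 10 mm thick (its y), 18 mm high, to be pinched across its thickness from above. Origin: centre of the bar, on the upright screw axis, 136 to 138 mm above the worktop at the start; z up. Below it a 16 mm hub down to 7 mm under the bar, then the bush. White line on top: +x half. Turns about z; clockwise seen from above lowers the screw.
- pad_face (a point): centre of the pad's underside. When the pad meets the cell the torque climbs over the friction steeply, by roughly 0.7 N m per further radian: 0.03 N m over the friction is firmly bottomed (15 N on the cell), 0.23 N m over it (120 N) crushes the cell. The gap between pad and cell tells the backing-off: 3 mm for a quarter turn.
- cell_top (a point): centre of the top face of that cell, 48 mm above its foot; z along the cell's axis, upward.
- amber: brown bottle with black cap, 44 mm across, 146 mm high, standing beside the clamp. Origin: centre of its foot. A bystander.
- spare_cell: another yellow-and-black battery cell, 26 mm across, 48 mm high, standing free on the worktop. Origin: centre of its foot. A bystander.
- dish: round steel dish with small screws, 71 mm across, 17 mm high. Origin: centre of its foot. A bystander.
- marker: blue marker pen, 131 mm long (along its y), 11 mm thick, lying on the worktop. Origin: centre of its underside. A bystander.
- screw: the screw with its round brass pad (16 mm across) under the bridge. Origin: centre of the pad's underside. It moves down 12 mm per clockwise turn (steep multi-start thread), the wing with it. Friction about 0.08 N m, which at standstill carries part of any load on the screw; it stays where it is left. From the start it is about 0.11 to 0.4 turn to the cell.
- cell: battery cell in the clamp: yellow-and-black upright cylinder, 26 mm across, 48 mm high, loose in a shallow black cup (30 mm inside, rim 6 mm above the cell's foot) under the pad; the cup's height differs by a millimetre or so. Origin: centre of its foot.

How it is judged:
On the way, in this order (a step that is already met when the one before it is completed fails the run):
1. the screw is bottomed: its pad presses on the cell with more than 15 N (contact force between screw and cell above 15 N), for 0.2 s.
2. the screw is backed off: the pad is more than 1.8 mm clear of the cell (z of pad_face in the frame of cell_top above 0.0018 m), for 0.2 s.
At the end, for the whole second after the job is handed in: the pad stands a quarter of a turn clear of the cell (a gap of 3 mm, 1.8 to 4 mm allowed), the screw is at rest, and the cell stands upright (within 0.12 rad) in its cup under the pad (within 4 mm) (z of pad_face in the frame of cell_top between 0.0018 and 0.004 m and horizontal distance between pad_face and cell_top below 0.004 m and angle between cell_top's own z axis and vertical below 0.12 rad and linear speed of wing below 0.005 m/s and angular speed of wing below 0.05 rad/s); the robot touches nothing.
It fails at once if the cell is crushed: more than 120 N between pad and cell (contact force between screw and cell above 120 N).
It fails at once if the brown bottle is pushed more than 20 mm (distance of amber from where it was at the start of the episode above 0.02 m).
It fails at once if the spare cell is pushed more than 20 mm (distance of spare_cell from where it was at the start of the episode above 0.02 m).
It fails at once if the dish is pushed more than 20 mm (distance of dish from where it was at the start of the episode above 0.02 m).
It fails at once if the marker is pushed more than 20 mm (distance of marker from where it was at the start of the episode above 0.02 m).
It also fails if it takes over 72 s, if anything falls off the work surface, if the arm or the gripper's body presses on something with over 40 N, if the wrist force passes 120 N, or if a joint passes its speed limit or range.

### The arm

A 6-joint arm with a two-finger parallel gripper is mounted at the origin on a cart in front of the work surface, level with it; the furniture and walls round the work are solid. World frame = base frame: x ahead of the robot, y to its left, z up, the work surface at z = 0. Lengths are in m, angles in rad, forces in N, time in s.
With the tool pointing down it reaches from about 0.35 to 0.775 m from the base axis. Payload 5.5 kg.
Tool frame: the origin (TCP) lies midway between the tips of the shut fingers; the grasp point (between the pads) lies env.grasp_offset behind it (env.grasp_offset is the distance from the TCP to the grasp point, in m); z points along the fingers, y is the line along which they close (so a half turn about z gives the same grasp; the last joint's range is limited). The gripper opens to 85 mm and grips with 20 to 120 N. Pads are 22 mm wide; open, the fingers measure 114 mm over their backs; the gripper's body (76 mm by 85 mm) begins 54 mm behind the grasp point. The pads swing forward as they close: fully open they stand 13 mm farther back than shut.
Start: joints at [1.08, 0.313, 0.046, 1.304, 0, 1.431], TCP at [0.198, 0.54, 0.231] pointing down, gripper open.
Joint ranges: [-2.76, 2.76], [-0.86, 1.69], [-1.03, 1.26], [-2.2, 2.34], [-1.47, 1.5], [-3.14, 3.14]. Speed limits (rad/s): [2.57, 2.57, 3.14, 3.14, 3.14, 3.14].

### API

Orientations are given as a unit quaternion [w, x, y, z].
In Python, from cell import env gives the robot as it stands.
- The arm moves only by the tool carry_out, never from a script. Its argument "deltas" is a list of rows, each a list of 7 numbers: the shift along the tool's x, y, z in cm, then the turn, a rotation vector about the tool's x, y, z in rad, then the finger opening in cm, from 0 to 8.54. In form: [[x, y, z, rx, ry, rz, fingers], ...]. A call has 1 to 5 rows; each row shifts and turns the commanded pose from where the row before left it, along the tool's axes as they then stand; what a row does not reach is not made up. A row lasts 1/8 s, in which the tool goes at most 62.5 mm and 10.7 degrees, less where a joint would pass 70% of its speed; a pose out of reach is approached as far as the arm can. A call with a gripper value outside its range is refused whole. The fingers move at their own pace and stop on an object; "squeeze" is the grip in N (left out, the last holds). Time passes only in rows, so rows that do not move let the fingers close. It gives the time, the measured TCP pose, the force, the opening and the grip force at its end, in the units of the state.
- env.state(): the state, without advancing time (a new reading comes with each control period).
- env.grab_frame(name): name is "scene" or "top" or "wrist"; returns a dict with "image" (400x640x3 uint8, blue, green, red), "z_map" (400x640 float32, m along the optical axis (not along the pixel's ray), 0 where there is no reading), "vfov" (degrees; the focal length in pixels is half the picture's height over the tangent of half this angle, whatever the lens; pixels are square), "cx", "cy" (the principal point, pixels), "rvec" (rotation vector, rad) and "tvec" (3), from world to camera coordinates, as OpenCV has them. Camera axes: x right, y down, z forward; pixel columns grow to the right and rows downward; lengths in m; the calibration is good to about 2 mm. A picture is of the moment at which its call begins.
- env.job_done(): hands the job in; it is judged then, once.
Trained networks look in a picture, given as the dict that the camera call returned (one of the last four; its "shot" number tells which), for a name from the list of things; names that differ only in an ending like _2 or _b are one class to them, and where a whole thing is asked for, a point or a joint stands for the part that bears it (a point fixed in the world has none). Each returns a list of dicts, best first, with "conf" (0 to 1); they miss things now and then, are a little off and sometimes report something else, mostly with a low value. They report only what shows in the picture. A call takes as long as a camera call.
- env.regions_of(name, picture): "mask" (400x640 bool, what is visible of it) and "centre" ([column, row] in pixels, amid what is visible of it).
The state is a dict: "time": time; "joints": joint angles; "qd": joint speeds; "tau": joint torques, N m; "tcp_pos": TCP position; "tool_rot": TCP orientation; "wrist_force": force on the tool from outside, world axes, zero at the start; "moment": the same for the moment, N m; "gripper_width": finger opening in m; "gripper_force": force on a finger pad.
Only numpy, scipy, OpenCV 4.12 (cv2) and the standard library are available. Lean on these libraries where they do the work, as an engineer would, in place of code of your own. Each camera call takes 0.05 s, during which the arm holds its last target. There are 200 camera calls.

## Working session

There is one attempt and no reset: what is moved stays moved. The work goes in short steps, Python scripts to look and compute and a tool call to move; the robot and the scene stay as the last step left them, time stands still between calls to the robot, and variables do not carry over. Pictures are saved under pics/ and viewed, at most 10 in all, crops included, and the job is handed in when it is done.

Besides the shell and the picture viewer there is one more tool, called after ">>>" by a JSON object that holds its "method" and its "body". carry_out: Moves the arm, as the interface text tells. Its arguments: {"type":"object","properties":{"deltas":{"type":"array"},"squeeze":{"type":"number"}},"required":["deltas"]}

```bash
mkdir -p pics; cat > h.py <<'E'
import numpy as np, cv2
from cell import env
def pts(f,mask):
    z=f["z_map"]; m=mask&(z>0); v,u=np.nonzero(m); d=z[m]
    fl=200/np.tan(np.radians(f["vfov"])/2)
    c=np.c_[(u-f["cx"])/fl*d,(v-f["cy"])/fl*d,d]
    R=cv2.Rodrigues(np.array(f["rvec"],float))[0]
    return (c-np.array(f["tvec"]).ravel())@R, np.c_[u,v]
E
python3 - <<'E'
from h import *
print(env.state(), env.grasp_offset)
for n in("scene","top"):
    f=env.grab_frame(n); cv2.imwrite(f"pics/{n}0.png",f["image"])
    for t in("wing","clamp","amber","spare_cell","dish","marker"):
        for r in env.regions_of(t,f)[:2]:
            p,_=pts(f,r["mask"])
            if len(p): print(n,t,round(r["conf"],2),np.round(r["centre"]),np.round(np.median(p,0),3),p.min(0).round(3),p.max(0).round(3))
E
```

```text
{'time': 0.0, 'joints': array([1.08038140e+00, 3.14028920e-01, 4.49884622e-02, 1.30358133e+00,
       3.79528368e-06, 1.43124433e+00]), 'qd': array([-0.00078571, -0.00091677, -0.00011696,  0.00040807,  0.00140067,
        0.00092296]), 'tau': array([ 1.25007778e-04, -4.80627716e+01,  2.98534459e+01,  1.96085125e-02,
       -4.88528019e-05,  1.62782061e-05]), 'tcp_pos': array([0.19737738, 0.53953179, 0.23039651]), 'tool_rot': array([-2.84569510e-04,  1.74532924e-01,  9.84650915e-01, -8.67239598e-04]), 'wrist_force': array([-0.10788848,  0.68742719,  0.63631434]), 'moment': array([-0.06981946,  0.00682743, -0.00893662]), 'gripper_force': 0.0, 'gripper_width': 0.0856086359528544} 0.0187
scene wing 0.58 [330. 192.] [ 0.543 -0.04   0.138] [ 0.526 -0.045  0.121] [ 0.563 -0.033  0.147]
scene clamp 0.95 [323. 237.] [ 0.537 -0.046  0.014] [ 0.479 -0.113 -0.003] [0.74  0.195 0.147]
scene amber 0.65 [274. 171.] [0.582 0.247 0.073] [0.565 0.237 0.   ] [0.733 0.516 0.147]
scene spare_cell 0.6 [418. 257.] [ 0.637 -0.214  0.029] [ 0.63  -0.223  0.001] [ 0.658 -0.198  0.048]
scene spare_cell 0.16 [3
[... 407 characters left out ...]
 0.03 ] [ 0.63  -0.222 -0.001] [ 0.679 -0.198  0.048]
top wing 0.48 [347. 188.] [ 0.547 -0.037  0.145] [ 0.529 -0.045  0.136] [ 0.568 -0.031  0.151]
top clamp 0.67 [340. 194.] [ 0.539 -0.038  0.013] [ 0.482 -0.112 -0.003] [0.614 0.036 0.151]
top amber 0.95 [243. 174.] [0.585 0.247 0.107] [0.569 0.236 0.001] [0.61  0.268 0.148]
top dish 0.71 [259. 220.] [0.473 0.212 0.003] [ 0.439  0.174 -0.005] [0.505 0.244 0.02 ]
top dish 0.41 [239. 177.] [0.585 0.25  0.106] [ 0.569  0.236 -0.007] [0.649 0.319 0.148]
top marker 0.69 [400. 164.] [ 0.643 -0.208  0.044] [ 0.634 -0.221  0.007] [ 0.658 -0.197  0.05 ]
top marker 0.44 [413. 232.] [ 0.441 -0.244  0.011] [ 0.424 -0.297  0.005] [ 0.459 -0.181  0.017]
```

```bash
python3 - <<'E'
from h import *
ims=[]
for n in("scene","top"):
    f=env.grab_frame(n); im=f["image"]
    r=env.regions_of("wing",f)[0]
    m=cv2.dilate(r["mask"].astype(np.uint8),np.ones((5,5)))>0
    p,uv=pts(f,m); k=(p[:,2]>.139)&(p[:,2]<.155); q=p[k]
    rect=cv2.minAreaRect(q[:,:2].astype(np.float32)*1000)
    w,V=np.linalg.eigh(np.cov(q[:,:2].T)); a=V[:,1]
    br=im[uv[k][:,1],uv[k][:,0]].min(1)>150
    print(n,q.shape,np.median(q,0),rect,"axis deg",np.degrees(np.arctan2(a[1],a[0])),"white",br.sum(),q[br].mean(0) if br.any() else "")
    v,u=np.nonzero(m); c=im[max(0,int(v.mean())-60):int(v.mean())+60,int(u.mean())-80:int(u.mean())+80]
    ims.append(cv2.resize(c,(640,480) if 0 else (400,300),interpolation=cv2.INTER_CUBIC))
f=env.grab_frame("top")["image"]
cv2.imwrite("pics/a.png",np.vstack([np.hstack(ims),cv2.resize(np.hstack([env.grab_frame("scene")["image"],f]),(800,250))]))
E
```

```text
scene (73, 3) [ 0.54402131 -0.03915543  0.14378328] ((546.0823364257812, -37.9221076965332), (13.510558128356934, 39.05363845825195), 84.74798583984375) axis deg -177.2317874695903 white 4 [ 0.54592508 -0.03319644  0.14489332]
top (65, 3) [ 0.54866075 -0.03695895  0.14457061] ((549.2000732421875, -38.23199462890625), (38.443424224853516, 13.257901191711426), 0.9200201630592346) axis deg -175.09790883499016 white 2 [ 0.56049066 -0.03662187  0.14799773]
```

View pics/a.png

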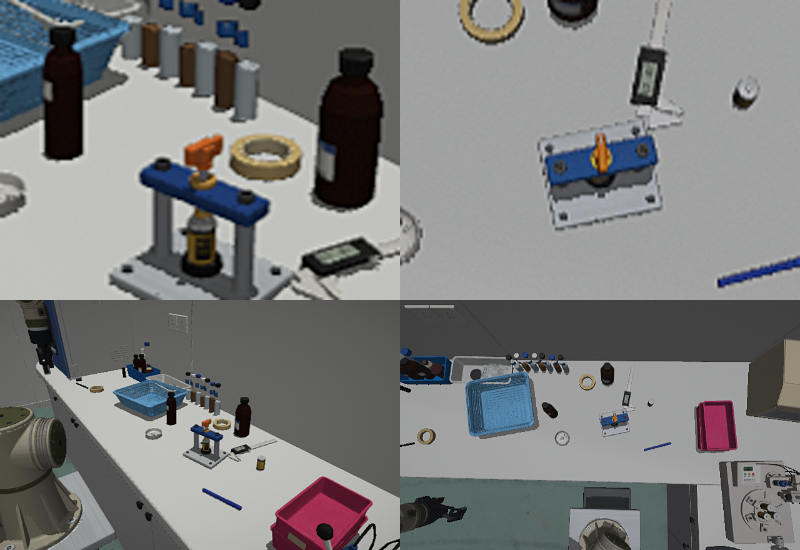

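The scene crop shows the clamp at the middle of the top picture. The orange wing lies roughly along world x, at about (0.547, -0.038) with its top near 0.146. The bottle is well to the left. I'll move over it now.

>>> {"method": "carry_out", "body": {"deltas": [[-4.4,-3.5,0,0,0,0,8.5],[-4.4,-3.5,0,0,0,0,8.5],[-4.4,-3.5,0,0,0,0,8.5],[-4.4,-3.5,0,0,0,0,8.5],[-4.4,-3.5,0,0,0,0,8.5]]}}

```text
time: 1.62
tcp_pos: [0.3449, 0.2986, 0.2316]
tool_rot: [0.0, 0.174, 0.985, 0.0]
wrist_force: [1.0, 0.0, 0.5]
gripper_width: 0.0848
gripper_force: 0.0
```

>>> {"method": "carry_out", "body": {"deltas": [[-4.4,-3.5,0,0,0,0,8.5],[-4.4,-3.5,0,0,0,0,8.5],[-4.4,-3.5,0,0,0,0,8.5],[-4.4,-3.5,0,0,0,0,8.5],[-4.4,-3.5,0,0,0,0,8.5]]}}

```text
time: 2.25
tcp_pos: [0.4914, 0.0584, 0.2316]
tool_rot: [0.0, 0.175, 0.985, 0.0]
wrist_force: [1.0, 0.8, 0.1]
gripper_width: 0.0854
gripper_force: 0.0
```

```bash
python3 - <<'E'
from h import *
s=env.state();print(s["joints"].round(3),s["tcp_pos"],s["tool_rot"],s["wrist_force"],s["moment"])
E
```

```text
[-0.044  0.157 -0.155  1.257  0.     0.307] [0.49140679 0.05835461 0.23160635] [4.60036396e-04 1.74626290e-01 9.84634658e-01 1.93784142e-04] [1.0183779  0.82384998 0.09342662] [ 0.04643185 -0.02154575  0.02830313]
```

>>> {"method": "carry_out", "body": {"deltas": [[-4.4,-3.5,0,0,0,0,8.5],[-4.4,-3.5,0,0,0,-0.1,8.5],[0,0,0,0,0,-0.15,8.5],[0,0,0,0,0,-0.15,8.5],[0,0,0,0,0,0,8.5]]}}

```text
time: 2.88
tcp_pos: [0.5492, -0.0361, 0.2312]
tool_rot: [-0.0, -0.024, 1.0, 0.0]
wrist_force: [-0.6, -0.0, 0.8]
gripper_width: 0.0849
gripper_force: 0.0
```

```bash
python3 - <<'E'
from h import *
f=env.grab_frame("wrist"); im=f["image"]; cv2.imwrite("pics/w1.png",im)
s=env.state();print(s["joints"].round(3),s["tcp_pos"],s["tool_rot"],s["wrist_force"],s["moment"])
hsv=cv2.cvtColor(im,cv2.COLOR_BGR2HSV)
for r in env.regions_of("wing",f)[:2]:
    p,uv=pts(f,r["mask"]); print(r["conf"],r["centre"],p.min(0),p.max(0))
    top=np.percentile(p[:,2],95); q=p[p[:,2]>top-.004]
    print(len(q),top,cv2.minAreaRect(q[:,:2].astype(np.float32)*1000))
    w,V=np.linalg.eigh(np.cov(q[:,:2].T)); print(np.degrees(np.arctan2(V[1,1],V[0,1])))
E
```

```text
[-0.211  0.265 -0.02   1.286  0.    -0.258] [ 0.54909366 -0.03591668  0.23125162] [-2.40675601e-05 -2.31176493e-02  9.99732750e-01  4.69508331e-05] [ 0.45212426  1.12945036 -0.04622213] [-0.03919786  0.00983426 -0.02461131]
0.89 [317.8, 195.7] [ 0.52787835 -0.04350226  0.00156669] [ 0.61950462 -0.02307565  0.14885118]
761 0.14786437157453836 ((547.83447265625, -35.803123474121094), (39.314414978027344, 13.82684326171875), 11.469367980957031)
-174.27008711548424
0.35 [116.9, 47.9] [ 0.41728835 -0.30257705 -0.00055255] [ 0.46208038 -0.17508904  0.01589979]
1328 0.013616870829466568 ((439.8377685546875, -238.90380859375), (10.551679611206055, 130.75454711914062), 16.159805297851562)
106.01620306648155
```

View pics/w1.png

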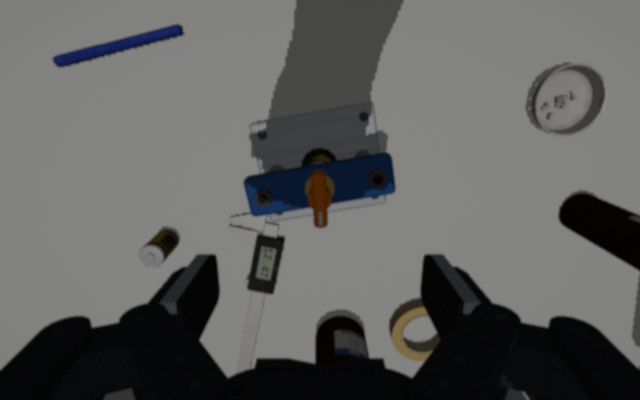

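The wing is centred under the tool at pixel (318, 196) and lies about 5° off world x. The clamp is clear around it. I'll narrow the opening, turn slightly and descend.

>>> {"method": "carry_out", "body": {"deltas": [[0.15,-0.1,0,0,0,-0.04,4.0],[0,0,3,0,0,0,4.0],[0,0,3,0,0,0,4.0],[0,0,3,0,0,0,4.0],[0,0,0,0,0,0,4.0]]}}

```text
time: 3.6
tcp_pos: [0.5457, -0.0362, 0.1393]
tool_rot: [-0.002, -0.044, 0.999, 0.001]
wrist_force: [-0.4, 0.1, -0.3]
gripper_width: 0.0402
gripper_force: 0.0
```

```bash
python3 - <<'E'
from h import *
f=env.grab_frame("wrist"); im=f["image"]; cv2.imwrite("pics/w2.png",im)
s=env.state();print(s["joints"].round(3),s["tcp_pos"],s["tool_rot"],s["wrist_force"],s["moment"],s["gripper_width"])
for r in env.regions_of("wing",f)[:1]:
    p,uv=pts(f,r["mask"]); print(r["conf"],r["centre"])
    top=np.percentile(p[:,2],90); q=p[abs(p[:,2]-top)<.003]
    print(len(q),top,cv2.minAreaRect(q[:,:2].astype(np.float32)*1000))
    w,V=np.linalg.eigh(np.cov(q[:,:2].T)); print(np.degrees(np.arctan2(V[1,1],V[0,1])))
E
```

```text
[-0.213  0.307 -0.189  1.077  0.    -0.302] [ 0.54692843 -0.03651718  0.1409609 ] [-9.15911421e-04 -4.41829243e-02  9.99022998e-01  2.80725073e-04] [ 0.11338763 -0.42877639  0.6926351 ] [ 0.0626016  -0.04147735 -0.03095607] 0.040157322510562164
0.9 [318.2, 262.3]
1672 0.14755359540250199 ((548.0693359375, -36.135414123535156), (39.39900588989258, 10.612882614135742), 5.546955585479736)
-174.60536087754488
```

View pics/w2.png

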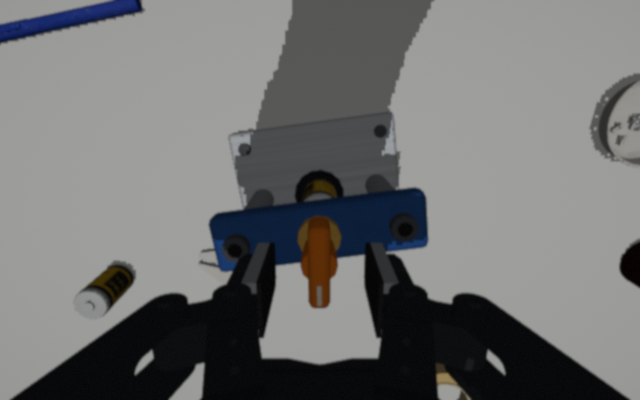

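The wing sits midway between the fingers at pixel (318, 262) and is aligned with them. I'll lower and close.

>>> {"method": "carry_out", "body": {"deltas": [[-0.1,0,1.0,0,0,0,4.0],[0,0,0.9,0,0,0,4.0],[0,0,0,0,0,0,1.5],[0,0,0,0,0,0,0.8],[0,0,0,0,0,0,0.6]], "squeeze": 50}}

```text
time: 4.32
tcp_pos: [0.5484, -0.0365, 0.1222]
tool_rot: [-0.0, -0.045, 0.999, 0.0]
wrist_force: [-1.3, 1.9, -1.3]
gripper_width: 0.0121
gripper_force: 48.8
```

>>> {"method": "carry_out", "body": {"deltas": [[0,0,0,0,0,0,0.4],[0,0,0,0,0,0,0.4],[0,0,0,0,0,0,0.4]]}}

```text
time: 4.7
tcp_pos: [0.5484, -0.0366, 0.1222]
tool_rot: [-0.0, -0.045, 0.999, 0.0]
wrist_force: [-1.8, 2.9, -1.2]
gripper_width: 0.012
gripper_force: 48.8
```

```bash
cat > st.py <<'E'
from h import *
for i in range(4):
    env.grab_frame("wrist"); s=env.state(); q=s["tool_rot"]
    print(round(s["time"],2),"q6",s["joints"][5].round(4),s["joints"][0].round(4),s["tcp_pos"].round(4),"F",s["wrist_force"].round(2),"M",s["moment"].round(3),"tau6",s["tau"][5].round(3),s["gripper_width"].round(4),s["gripper_force"])
E
python3 st.py
```

```text
Traceback (most recent call last):
  File "st.py", line 4, in <module>
    print(round(s["time"],2),"q6",s["joints"][5].round(4),s["joints"][0].round(4),s["tcp_pos"].round(4),"F",s["wrist_force"].round(2),"M",s["moment"].round(3),"tau6",s["tau"][5].round(3),s["gripper_width"].round(4),s["gripper_force"])
                                                                                                                                                                                           ^^^^^^^^^^^^^^^^^^^^^^^^
AttributeError: 'float' object has no attribute 'round'
```

```bash
sed -i 's/s\["gripper_width"\].round(4)/round(s["gripper_width"],4)/' st.py; python3 st.py
```

```text
4.8 q6 -0.3022 -0.2129 [ 0.5485 -0.0366  0.1222] F [-1.23  2.58 -0.47] M [0.589 0.374 0.021] tau6 -0.002 0.0119 48.861878514289856
4.85 q6 -0.3023 -0.2129 [ 0.5484 -0.0366  0.1222] F [-1.81  3.07 -0.67] M [ 0.586  0.381 -0.009] tau6 -0.002 0.0114 48.868802189826965
4.9 q6 -0.3023 -0.213 [ 0.5484 -0.0366  0.1222] F [-1.85  2.12  0.13] M [0.657 0.415 0.014] tau6 -0.002 0.0119 48.876872062683105
4.95 q6 -0.3023 -0.2129 [ 0.5484 -0.0366  0.1222] F [-2.42  3.09 -1.5 ] M [ 0.688  0.425 -0.027] tau6 -0.002 0.0121 48.87613892555237
```

>>> {"method": "carry_out", "body": {"deltas": [[0,0,0.01,0,0,0.05,0.4],[0,0,0.01,0,0,0.05,0.4],[0,0,0.01,0,0,0.05,0.4]]}}

```text
time: 5.32
tcp_pos: [0.5484, -0.0366, 0.1219]
tool_rot: [-0.0, 0.031, 1.0, 0.0]
wrist_force: [-2.6, 3.1, -0.6]
gripper_width: 0.012
gripper_force: 48.9
```

```bash
python3 st.py
```

```text
5.38 q6 -0.1493 -0.2129 [ 0.5485 -0.0366  0.1219] F [-1.49  3.44 -0.3 ] M [0.689 0.462 0.048] tau6 0.066 0.012 48.87781798839569
5.42 q6 -0.1522 -0.2129 [ 0.5485 -0.0366  0.1219] F [-2.76  3.61 -0.26] M [0.652 0.399 0.001] tau6 0.257 0.0121 48.88001203536987
5.47 q6 -0.153 -0.213 [ 0.5485 -0.0367  0.122 ] F [-0.85  3.89 -0.49] M [ 0.687  0.438 -0.047] tau6 0.08 0.0122 48.883148431777954
5.53 q6 -0.1532 -0.213 [ 0.5484 -0.0367  0.1219] F [-2.66  3.64  0.24] M [ 0.789  0.523 -0.019] tau6 0.012 0.0115 48.88777256011963
```

>>> {"method": "carry_out", "body": {"deltas": [[0,0,0.02,0,0,0.1,0.4],[0,0,0.02,0,0,0.1,0.4],[0,0,0.02,0,0,0.1,0.4],[0,0,0.02,0,0,0.1,0.4],[0,0,0.01,0,0,0.05,0.4]]}}

```text
time: 6.15
tcp_pos: [0.5484, -0.0367, 0.1211]
tool_rot: [-0.0, 0.253, 0.967, 0.0]
wrist_force: [-2.7, 4.0, 0.5]
gripper_width: 0.012
gripper_force: 48.9
```

```bash
cat > st2.py <<'E'
from h import *
M=[];T=[];F=[]
for i in range(7):
    s=env.state(); M.append(s["moment"][2]);T.append(round(float(s["tau"][5]),3));F.append(s["wrist_force"])
    if i<6: env.grab_frame("wrist")
F=np.array(F)
print(round(s["time"],2),"q6",s["joints"][5].round(4),s["tcp_pos"].round(4),"F",F.mean(0).round(2),"M",np.round(M,3),"mean",np.mean(M[2:]).round(3),"tau6",T,round(s["gripper_width"],4))
E
python3 st2.py
```

```text
6.45 q6 0.2968 [ 0.5485 -0.0367  0.1211] F [-2.42  3.71  0.28] M [ 0.094  0.028 -0.042  0.039 -0.037  0.071  0.014] mean 0.009 tau6 [-0.21, 0.098, 0.267, 0.082, 0.013, 0.001, 0.006] 0.012
```

>>> {"method": "carry_out", "body": {"deltas": [[0,0,0.01,0,0,0.05,0.4],[0,0,0.01,0,0,0.05,0.4],[0,0,0.01,0,0,0.05,0.4]]}}

```text
time: 6.82
tcp_pos: [0.5485, -0.0368, 0.1208]
tool_rot: [-0.0, 0.325, 0.946, 0.0]
wrist_force: [-2.5, 4.6, 0.5]
gripper_width: 0.0119
gripper_force: 49.0
```

```bash
python3 st2.py
```

```text
7.12 q6 0.4469 [ 0.5485 -0.0368  0.1208] F [-3.42  3.62  0.41] M [ 0.102  0.008  0.021  0.051 -0.022 -0.037 -0.016] mean -0.0 tau6 [-0.337, 0.071, 0.256, 0.077, 0.01, -0.003, 0.001] 0.0123
```

```bash
cat > s1.py <<'E'
from h import *
s=env.state(); print(round(s["time"],3),"q6",s["joints"][5].round(4),"z",s["tcp_pos"][2].round(4),"F",s["wrist_force"].round(1),"Mz",s["moment"][2].round(3),"tau6",s["tau"][5].round(3))
E
python3 s1.py
```

```text
7.125 q6 0.4469 z 0.1208 F [-3.7  4.3  0.3] Mz -0.016 tau6 0.001
```

>>> {"method": "carry_out", "body": {"deltas": [[0,0,0.01,0,0,0.05,0.4]]}}

```text
time: 7.25
tcp_pos: [0.5485, -0.0368, 0.1207]
tool_rot: [-0.0, 0.348, 0.937, 0.0]
wrist_force: [-3.4, 2.6, 1.1]
gripper_width: 0.0116
gripper_force: 49.0
```

```bash
python3 s1.py
```

```text
7.25 q6 0.4982 z 0.1207 F [-3.4  2.6  1.1] Mz 0.125 tau6 -0.463
```

>>> {"method": "carry_out", "body": {"deltas": [[0,0,0.01,0,0,0.05,0.4]]}}

```text
time: 7.38
tcp_pos: [0.5485, -0.0368, 0.1206]
tool_rot: [-0.0, 0.372, 0.928, -0.0]
wrist_force: [-3.4, 3.1, 0.6]
gripper_width: 0.0121
gripper_force: 49.0
```

```bash
python3 s1.py
```

```text
7.375 q6 0.5486 z 0.1206 F [-3.4  3.1  0.6] Mz 0.082 tau6 -0.34
```

>>> {"method": "carry_out", "body": {"deltas": [[0,0,0.01,0,0,0.05,0.4]]}}

```text
time: 7.5
tcp_pos: [0.5485, -0.0368, 0.1205]
tool_rot: [-0.0, 0.395, 0.919, -0.0]
wrist_force: [-3.3, 3.3, 0.8]
gripper_width: 0.012
gripper_force: 49.0
```

```bash
python3 s1.py
```

```text
7.5 q6 0.5985 z 0.1205 F [-3.3  3.3  0.8] Mz 0.058 tau6 -0.338
```

>>> {"method": "carry_out", "body": {"deltas": [[0,0,0.01,0,0,0.05,0.4],[0,0,0.01,0,0,0.05,0.4]]}}

```text
time: 7.75
tcp_pos: [0.5485, -0.0368, 0.1203]
tool_rot: [-0.0, 0.44, 0.898, -0.0]
wrist_force: [-3.3, 3.7, 1.2]
gripper_width: 0.0119
gripper_force: 49.0
```

```bash
python3 s1.py
```

```text
7.75 q6 0.6985 z 0.1203 F [-3.3  3.7  1.2] Mz 0.073 tau6 -0.338
```

>>> {"method": "carry_out", "body": {"deltas": [[0,0,0.01,0,0,0.05,0.4]]}}

```text
time: 7.88
tcp_pos: [0.5485, -0.0368, 0.1202]
tool_rot: [-0.0, 0.463, 0.887, -0.0]
wrist_force: [-3.6, 3.2, 0.7]
gripper_width: 0.0123
gripper_force: 49.0
```

```bash
python3 s1.py
```

```text
7.875 q6 0.7486 z 0.1202 F [-3.6  3.2  0.7] Mz 0.028 tau6 -0.338
```

>>> {"method": "carry_out", "body": {"deltas": [[0,0,0.01,0,0,0.05,0.4],[0,0,0.01,0,0,0.05,0.4]]}}

```text
time: 8.12
tcp_pos: [0.5485, -0.0368, 0.12]
tool_rot: [-0.0, 0.506, 0.862, -0.0]
wrist_force: [-3.3, 4.3, 1.0]
gripper_width: 0.0121
gripper_force: 49.1
```

```bash
python3 s1.py
```

```text
8.125 q6 0.8486 z 0.12 F [-3.3  4.3  1. ] Mz 0.101 tau6 -0.338
```

>>> {"method": "carry_out", "body": {"deltas": [[0,0,0.01,0,0,0.05,0.4]]}}

```text
time: 8.25
tcp_pos: [0.5485, -0.0368, 0.1199]
tool_rot: [-0.0, 0.528, 0.849, -0.0]
wrist_force: [-4.1, 3.1, 1.1]
gripper_width: 0.0117
gripper_force: 49.1
```

```bash
python3 s1.py
```

```text
8.25 q6 0.8986 z 0.1199 F [-4.1  3.1  1.1] Mz 0.106 tau6 -0.338
```

>>> {"method": "carry_out", "body": {"deltas": [[0,0,0.01,0,0,0.05,0.4],[0,0,0.01,0,0,0.05,0.4]]}}

```text
time: 8.5
tcp_pos: [0.5485, -0.0368, 0.1197]
tool_rot: [-0.0, 0.569, 0.822, -0.0]
wrist_force: [-3.4, 3.5, 0.7]
gripper_width: 0.0118
gripper_force: 49.1
```

```bash
python3 s1.py
```

```text
8.5 q6 0.9986 z 0.1197 F [-3.4  3.5  0.7] Mz 0.083 tau6 -0.338
```

>>> {"method": "carry_out", "body": {"deltas": [[0,0,0.01,0,0,0.05,0.4]]}}

```text
time: 8.62
tcp_pos: [0.5485, -0.0368, 0.1196]
tool_rot: [-0.0, 0.59, 0.808, -0.0]
wrist_force: [-3.5, 3.1, 1.2]
gripper_width: 0.0121
gripper_force: 49.1
```

```bash
python3 s1.py
```

```text
8.625 q6 1.0485 z 0.1196 F [-3.5  3.1  1.2] Mz 0.014 tau6 -0.338
```

>>> {"method": "carry_out", "body": {"deltas": [[0,0,0.01,0,0,0.05,0.4],[0,0,0.01,0,0,0.05,0.4]]}}

```text
time: 8.88
tcp_pos: [0.5484, -0.0368, 0.1194]
tool_rot: [-0.0, 0.629, 0.777, -0.0]
wrist_force: [-3.7, 3.5, 1.2]
gripper_width: 0.012
gripper_force: 49.1
```

```bash
python3 s1.py
```

```text
8.875 q6 1.1486 z 0.1194 F [-3.7  3.5  1.2] Mz 0.071 tau6 -0.338
```

>>> {"method": "carry_out", "body": {"deltas": [[0,0,0.01,0,0,0.05,0.4]]}}

```text
time: 9.0
tcp_pos: [0.5485, -0.0368, 0.1194]
tool_rot: [-0.0, 0.649, 0.761, -0.0]
wrist_force: [-4.0, 3.3, 1.9]
gripper_width: 0.0119
gripper_force: 49.1
```

```bash
python3 s1.py
```

```text
9.0 q6 1.1986 z 0.1194 F [-4.   3.3  1.9] Mz 0.038 tau6 -0.338
```

```bash
python3 - <<'E'
from h import *
a=env.grab_frame("wrist")["image"]; b=env.grab_frame("scene")["image"][160:270,250:410]
cv2.imwrite("pics/c1.png",np.hstack([cv2.resize(a[150:350,200:440],(400,333)),cv2.resize(b,(400,333),interpolation=cv2.INTER_CUBIC)]))
E
python3 s1.py
```

```text
9.1 q6 1.1979 z 0.1193 F [-3.9  2.9  1.2] Mz -0.004 tau6 0.224
```

View pics/c1.png

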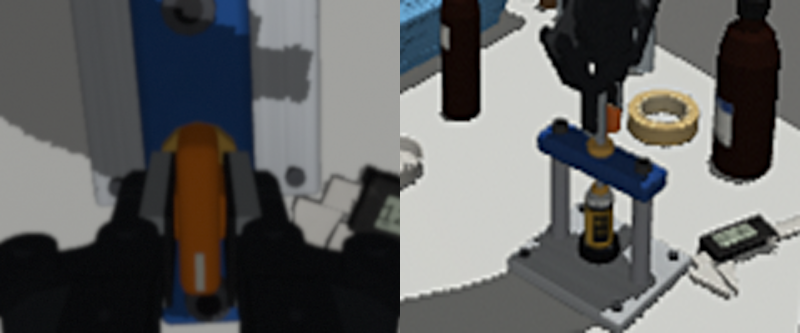

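The wing has turned with the fingers: the bar is pinched, with the white line at the lower end near (200, 275). The pad is close to the cell, so I'll continue.

>>> {"method": "carry_out", "body": {"deltas": [[0,0,0.01,0,0,0.05,0.4],[0,0,0.01,0,0,0.05,0.4]]}}

```text
time: 9.35
tcp_pos: [0.5484, -0.0368, 0.1192]
tool_rot: [-0.0, 0.686, 0.728, -0.0]
wrist_force: [-4.7, 3.5, 1.4]
gripper_width: 0.012
gripper_force: 49.2
```

```bash
python3 s1.py
```

```text
9.35 q6 1.2985 z 0.1192 F [-4.7  3.5  1.4] Mz 0.087 tau6 -0.334
```

>>> {"method": "carry_out", "body": {"deltas": [[0,0,0.01,0,0,0.05,0.4]]}}

```text
time: 9.48
tcp_pos: [0.5484, -0.0368, 0.1191]
tool_rot: [-0.0, 0.704, 0.71, -0.0]
wrist_force: [-2.9, 3.6, 1.5]
gripper_width: 0.012
gripper_force: 49.2
```

```bash
python3 s1.py
```

```text
9.475 q6 1.3486 z 0.1191 F [-2.9  3.6  1.5] Mz 0.049 tau6 -0.321
```

>>> {"method": "carry_out", "body": {"deltas": [[0,0,0.01,0,0,0.05,0.4]]}}

```text
time: 9.6
tcp_pos: [0.5484, -0.0368, 0.1191]
tool_rot: [-0.0, 0.721, 0.693, -0.0]
wrist_force: [-3.9, 4.3, 2.7]
gripper_width: 0.012
gripper_force: 49.3
```

```bash
python3 s1.py
```

```text
9.6 q6 1.3985 z 0.1191 F [-3.9  4.3  2.7] Mz 0.104 tau6 -0.31
```

>>> {"method": "carry_out", "body": {"deltas": [[0,0,0.01,0,0,0.05,0.4]]}}

```text
time: 9.72
tcp_pos: [0.5484, -0.0368, 0.1191]
tool_rot: [-0.0, 0.738, 0.674, -0.0]
wrist_force: [-4.2, 3.1, 2.6]
gripper_width: 0.0121
gripper_force: 49.3
```

```bash
python3 s1.py
```

```text
9.725 q6 1.4485 z 0.1191 F [-4.2  3.1  2.6] Mz 0.092 tau6 -0.298
```

```bash
python3 st2.py
```

```text
10.03 q6 1.447 [ 0.5484 -0.0368  0.119 ] F [-4.5   3.33  2.66] M [0.092 0.079 0.045 0.098 0.026 0.033 0.07 ] mean 0.054 tau6 [-0.298, 0.142, 0.252, 0.086, 0.04, 0.031, 0.029] 0.0123
```

>>> {"method": "carry_out", "body": {"deltas": [[0,0,0.01,0,0,0.03,0.4],[0,0,0,0,0,0.03,0.4]]}}

```text
time: 10.28
tcp_pos: [0.5484, -0.0368, 0.119]
tool_rot: [-0.0, 0.758, 0.652, -0.0]
wrist_force: [-4.3, 3.6, 3.5]
gripper_width: 0.012
gripper_force: 49.3
```

```bash
python3 st2.py
```

```text
10.57 q6 1.507 [ 0.5484 -0.0368  0.119 ] F [-4.48  3.8   3.48] M [ 0.105  0.069 -0.023  0.071  0.051  0.06   0.062] mean 0.044 tau6 [-0.12, 0.145, 0.18, 0.08, 0.055, 0.049, 0.048] 0.0121
```

>>> {"method": "carry_out", "body": {"deltas": [[0,0,0,0,0,0.04,0.4],[0,0,0.01,0,0,0.04,0.4]]}}

```text
time: 10.82
tcp_pos: [0.5484, -0.0368, 0.119]
tool_rot: [-0.0, 0.784, 0.621, -0.0]
wrist_force: [-4.2, 3.9, 3.4]
gripper_width: 0.0118
gripper_force: 49.4
```

```bash
python3 st2.py
```

```text
11.12 q6 1.587 [ 0.5484 -0.0368  0.1189] F [-4.54  3.56  3.3 ] M [0.185 0.087 0.071 0.067 0.032 0.075 0.094] mean 0.068 tau6 [-0.186, 0.167, 0.24, 0.108, 0.072, 0.065, 0.063] 0.0121
```

```bash
python3 - <<'E'
from h import *
f=env.grab_frame("wrist");a=f["image"]; g=env.grab_frame("scene");b=g["image"][160:270,250:410]
cv2.imwrite("pics/c2.png",np.hstack([cv2.resize(a[150:350,200:440],(400,333)),cv2.resize(b,(400,333),interpolation=cv2.INTER_CUBIC)]))
old=cv2.imread("pics/c1.png")[:,:400]
for im in(old,cv2.imread("pics/c2.png")[:,:400]):
    h=cv2.cvtColor(im,cv2.COLOR_BGR2HSV); m=cv2.inRange(h,(3,150,90),(14,255,255))
    v,u=np.nonzero(m); ok=(v>160)&(v<300); 
    c=[(r,np.median(u[v==r])) for r in range(165,285) if (v==r).sum()>10]
    print(np.polyfit(*np.array(c).T,1),len(c))
E
```

```text
[3.47285673e-02 1.90724365e+02] 90
[3.98453735e-02 1.88578603e+02] 88
```

View pics/c2.png

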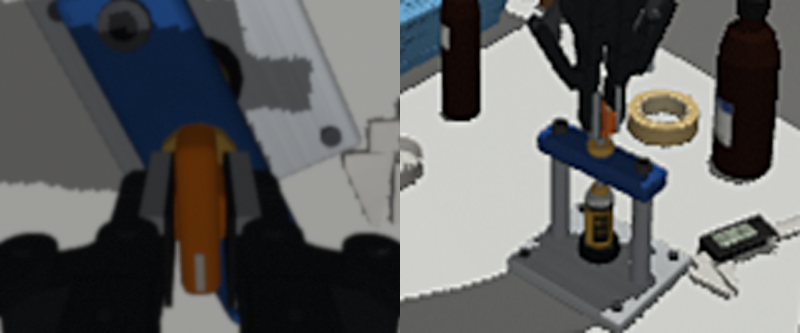

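The wing still sits straight in the grip, so it hasn't slipped. Torque has risen steadily since q6 ≈ 1.29 to 1.35, which means the pad is bottomed at roughly 35 to 70 N. Next is the back-off to a quarter turn from contact.

>>> {"method": "carry_out", "body": {"deltas": [[0,0,-0.02,0,0,-0.1,0.4],[0,0,-0.03,0,0,-0.15,0.4],[0,0,-0.03,0,0,-0.15,0.4],[0,0,-0.03,0,0,-0.15,0.4],[0,0,-0.03,0,0,-0.15,0.4]]}}

```text
time: 11.85
tcp_pos: [0.5485, -0.0368, 0.1199]
tool_rot: [-0.0, 0.521, 0.854, -0.0]
wrist_force: [-4.6, 3.2, 1.0]
gripper_width: 0.012
gripper_force: 49.0
```

>>> {"method": "carry_out", "body": {"deltas": [[0,0,-0.03,0,0,-0.15,0.4],[0,0,-0.03,0,0,-0.15,0.4],[0,0,-0.03,0,0,-0.15,0.4],[0,0,-0.03,0,0,-0.15,0.4],[0,0,-0.03,0,0,-0.15,0.4]]}}

```text
time: 12.48
tcp_pos: [0.5486, -0.0367, 0.1214]
tool_rot: [-0.0, 0.172, 0.985, 0.0]
wrist_force: [-2.4, 3.3, 0.6]
gripper_width: 0.0114
gripper_force: 48.9
```

```bash
python3 st2.py
```

```text
12.78 q6 0.1395 [ 0.5485 -0.0368  0.1214] F [-2.81  3.72 -0.14] M [-0.137 -0.001  0.047  0.025  0.015  0.073 -0.03 ] mean 0.026 tau6 [1.161, -0.083, -0.789, -0.249, -0.036, 0.02, 0.038] 0.0118
```

>>> {"method": "carry_out", "body": {"deltas": [[0,0,-0.02,0,0,-0.1,0.4],[0,0,-0.02,0,0,-0.1,0.4],[0,0,-0.02,0,0,-0.1,0.4],[0,0,-0.015,0,0,-0.08,0.4],[0,0,0,0,0,0,0.4]]}}

```text
time: 13.4
tcp_pos: [0.5486, -0.0367, 0.1221]
tool_rot: [-0.0, -0.014, 1.0, 0.0]
wrist_force: [-4.0, 4.4, -0.5]
gripper_width: 0.0121
gripper_force: 48.9
```

```bash
python3 st2.py; python3 - <<'E'
from h import *
g=env.grab_frame("scene")["image"][170:260,270:390]
cv2.imwrite("pics/d.png",cv2.resize(g,(800,600),interpolation=cv2.INTER_CUBIC))
E
```

```text
13.7 q6 -0.2408 [ 0.5485 -0.0367  0.1221] F [-3.2   4.   -0.63] M [ 0.021  0.052  0.05   0.028  0.035  0.024 -0.047] mean 0.018 tau6 [-0.186, -0.034, 0.002, 0.008, 0.01, 0.01, 0.01] 0.0123
```

View pics/d.png

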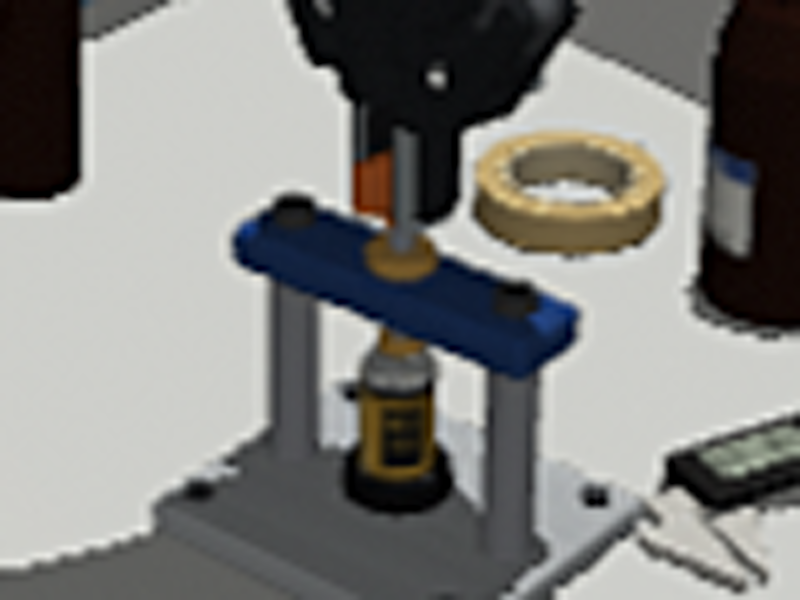

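The cell stands upright in its cup at pixel (397, 430), under the pad at (402, 343). I'll let go and lift.

>>> {"method": "carry_out", "body": {"deltas": [[0,0,0,0,0,0,2.0],[0,0,0,0,0,0,4.0],[0,0,0,0,0,0,4.0],[0,0,0,0,0,0,4.0]]}}

```text
time: 14.25
tcp_pos: [0.5491, -0.0372, 0.1225]
tool_rot: [0.0, -0.014, 1.0, -0.0]
wrist_force: [-0.4, 0.1, 0.0]
gripper_width: 0.0402
gripper_force: 0.0
```

>>> {"method": "carry_out", "body": {"deltas": [[0,0,-1,0,0,0,4.0],[0,0,-3,0,0,0,4.0],[0,0,-4,0,0,0,4.0],[0,0,-2,0,0,0,4.0],[0,0,0,0,0,0,4.0]]}}

```text
time: 14.88
tcp_pos: [0.55, -0.0371, 0.2247]
tool_rot: [0.002, -0.015, 1.0, -0.001]
wrist_force: [0.9, -0.3, 0.2]
gripper_width: 0.0399
gripper_force: 0.0
```

```bash
python3 - <<'E'
from h import *
f=env.grab_frame("wrist"); s=env.state(); print(s["tcp_pos"],s["wrist_force"],s["gripper_width"])
r=env.regions_of("wing",f)[0]; p,_=pts(f,r["mask"]); top=np.percentile(p[:,2],90); q=p[abs(p[:,2]-top)<.003]
w,V=np.linalg.eigh(np.cov(q[:,:2].T)); print(r["conf"],top,np.degrees(np.arctan2(V[1,1],V[0,1])),cv2.minAreaRect(q[:,:2].astype(np.float32)*1000))
E
```

```text
[ 0.54920874 -0.03696836  0.22304497] [-0.2317796  -0.58157595  0.17590712] 0.03973804210691092
0.83 0.14747104523396382 -178.39588776602375 ((547.2472534179688, -36.000892639160156), (38.10961151123047, 10.863866806030273), 2.129406213760376)
```

```bash
python3 -c "
from cell import env
print(env.job_done())"
```

```text
the job is handed in; nothing more can be done
None
```

I bottomed the screw on the cell at an estimated 35–70 N from the torque, backed it off about a quarter turn (about 3 mm, not measured directly), let go, and handed the job in at about 15 s; no verdict came back. The cell stood upright in its cup when last seen, just before release.

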